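Put the soaps away in their lidded dishes

ROBOT

A 6-joint arm with a two-finger parallel gripper is mounted at the origin on the work surface. World frame = base frame: x ahead of the robot, y to its left, z up, the work surface at z = 0. Lengths are in m, angles in degrees, forces in N, time in s.
With the tool pointing down it reaches from about 0.35 to 0.875 m from the base axis. Payload 4.2 kg.
Tool frame: the origin (TCP) lies midway between the tips of the shut fingers; the grasp point (between the pads) lies 19 mm behind it; z points along the fingers, y is the line along which they close (so a half turn about z gives the same grasp; the last joint's range is limited). The gripper opens to 87 mm and grips with 3 to 60 N. Pads are 19 mm wide; open, the fingers measure 117 mm over their backs; the gripper's body (75 mm by 190 mm) begins 51 mm behind the grasp point.
Start: joints at [86.265, 22.042, 0.453, 0, -68.411, -14.817], TCP at [0.199, 0.593, 0.223] pointing down, gripper open.
Joint ranges: [-179.83, 179.83], [-69.29, 118.12], [-61.27, 80.66], [-181.25, 117.63], [-171.15, -9.14], [-177.46, 177.46]. Speed limits (degrees/s): [159.86, 159.86, 180, 180, 180, 180].

INTERFACE

Orientations are given as [roll, pitch, yaw] about the fixed x, y, z axes, in that order (R = Rz(yaw) Ry(pitch) Rx(roll)).
In Python, from workcell import env gives the robot as it stands. The module is installed in compiled form; this text tells all that it offers. Calls block until the motion is done:
- env.goto(position, orientation): joint-space move of the TCP to a pose.
- env.move_straight(position, rotation=None, rate=0.15, force_limit=None): straight line of the TCP; rotation=None keeps the orientation; rate is the mean speed in m/s. With force_limit (N) it stops when the force on the tool has changed by that much, and returns True; else False.
- env.set_joints(angles): joint-space move.
- env.gripper_to(opening, grasp_force=None): opening from 0.0 (shut) to 1.0 (fully open); grasp_force is the grip in N (None keeps the last); returns when the fingers have stopped.
- env.dwell(seconds).
- env.inverse_kinematics(position, orientation): joint angles nearest the present ones, or None.
- env.read_state(): the state.
- env.grab_frame(name): name is "scene" or "top"; returns a dict with "image" (384x512x3 uint8, blue, green, red), "fx", "fy", "cx", "cy" (pixels), "position" and "orientation" of the camera in the world. Camera axes: x right, y up, looking along -z (the intrinsics and any distortion apply to the point x, -y, -z); pixel columns grow to the right and rows downward; lengths in m; the calibration is good to about 2 mm. A picture is of the moment at which its call begins. There is no depth.
A pose or a line that the arm cannot do raises env.Unreachable and nothing moves.
- env.close_job(): hands the job in; it is judged then, once.
Trained networks look in a picture, given as the dict that the camera call returned (one of the last four; its "shot" number tells which), for a name from the list of things; names that differ only in an ending like _2 or _b are one class to them, and where a whole thing is asked for, a point or a joint stands for the part that bears it (a point fixed in the world has none). Each returns a list of dicts, best first, with "score" (0 to 1); they miss things now and then, are a little off and sometimes report something else, mostly with a low value. They report only what shows in the picture. A call takes as long as a camera call. They do not tell look-alikes from the thing itself.
- env.search_frame(picture, thing): "xyz" ([x, y, z] in m, in world coordinates, good to about 4 mm: the middle of the surface that is visible of it).
- env.trace(picture, thing): "mask" (384x512 bool, what is visible of it).
The state is a dict: "clock": time; "joint_positions": joint angles; "qvel": joint speeds; "joint_torque": joint torques, N m; "position": TCP position; "tool_rot": TCP orientation; "force": force on the tool from outside, world axes, zero at the start; "wrist_torque": the same for the moment, N m; "opening": opening from 0.0 (shut) to 1.0 (fully open); "finger_force": force on a finger pad.
Only numpy, scipy, OpenCV 4.12 (cv2) and the standard library are available. Lean on these libraries where they do the work, as an engineer would, in place of code of your own. Each camera call takes 0.05 s, during which the arm holds its last target. There are 200 camera calls.

TASK

The felting is done, so put the soap away before fluff gets on it: lay the olive-green bar in the middle of the green dish and the cream-coloured bar in the middle of the white dish, flat on the ribs and lengthwise, then cover each with the lid of the dish's own colour, sitting flat inside the rim. Leave the grey pumice stone, the brush, the bottle and the jug where they are.

Things in the scene. Friction and masses are not known exactly. Their poses are not given: they have to be found in the camera images.
- olive_soap: bar of olive soap, brownish green, 74 mm long (own x), 54 mm wide (own y), 32 mm high, rounded edges, about 120 g, lying flat on the table. Origin: centre of the underside; z up.
- cream_soap: bar of curd soap, cream-coloured, 76 mm long (own x), 52 mm wide (own y), 30 mm high, well rounded edges, about 110 g, lying flat on the table. Origin: centre of the underside; z up.
- green_dish: lime-green plastic dish, stuck fast to the table by suction feet; 136 (own x) x 112 mm (own y). Rim 4 mm thick, top 14 mm above the table; floor at 5 mm, 128 x 104 mm inside the rim: the lid stands on it with 8 mm to spare each side. Five ribs in the middle (82 x 55 mm in all), tops at 9 mm: the soap lies on them along x, under the lid. Origin: centre of the underside, at table height; z up.
- white_dish: white plastic dish, stuck fast to the table by suction feet; 136 (own x) x 112 mm (own y). Rim 4 mm thick, top 14 mm above the table; floor at 5 mm, 128 x 104 mm inside the rim: the lid stands on it with 8 mm to spare each side. Five ribs in the middle (82 x 55 mm in all), tops at 9 mm: the soap lies on them along x, under the lid. Origin: centre of the underside, at table height; z up.
- green_lid: lime-green plastic cover, open below, loose, open side down; 112 (own x) x 88 mm (own y), walls 4 mm, roof top at 46 mm; hollow 104 x 80 mm, 42 mm high. On mid-roof a bar grip 50 mm long (along x), 14 mm wide (y), from 46 to 68 mm above the bottom edge: pinch it across from above. 90 g. Origin: centre of the underside; z up. Fits either way round.
- white_lid: white plastic cover, open below, loose, open side down; 112 (own x) x 88 mm (own y), walls 4 mm, roof top at 46 mm; hollow 104 x 80 mm, 42 mm high. On mid-roof a bar grip 50 mm long (along x), 14 mm wide (y), from 46 to 68 mm above the bottom edge: pinch it across from above. 90 g. Origin: centre of the underside; z up. Fits either way round.
- pumice: pumice stone, dark grey and pitted, the same shape as the soaps: 72 mm long (own x), 50 mm wide, 30 mm high, loose among them; not to be moved. Origin: centre of the underside.
- brush: wooden scrubbing brush lying bristles down beyond the dishes, 96 mm long (own x), 40 mm wide, 36 mm high, loose; not to be moved. Origin: centre of the underside.
- soap_bottle: closed bottle of amber liquid soap with a blue cap, 64 mm across, 160 mm high, standing loose at one side; not to be moved. Origin: centre of the underside.
- jug: empty translucent plastic measuring jug, 90 mm across, 115 mm high, with a handle on its own +y side, standing loose at the other side; not to be moved. Origin: centre of the underside.
There are look-alikes about, which are no part of the job. Of the things like the green_lid, leave any that is pink; of the rest the larger one is meant.

How it is judged (in metres and radians):
On the way, in this order (a step that is already met when the one before it is completed fails the run):
1. one of the two soaps lies in its own dish (((horizontal distance between olive_soap and green_dish below 0.025 m and z of olive_soap in the frame of green_dish between 0.004 and 0.014 m and angle between the x axis of olive_soap and the x axis of green_dish, either way round below 0.5 rad and linear speed of olive_soap below 0.03 m/s) or (horizontal distance between cream_soap and white_dish below 0.025 m and z of cream_soap in the frame of white_dish between 0.004 and 0.014 m and angle between the x axis of cream_soap and the x axis of white_dish, either way round below 0.5 rad and linear speed of cream_soap below 0.03 m/s))), for 0.2 s.
2. both soaps lie in their own dishes (horizontal distance between olive_soap and green_dish below 0.025 m and z of olive_soap in the frame of green_dish between 0.004 and 0.014 m and angle between the x axis of olive_soap and the x axis of green_dish, either way round below 0.5 rad and linear speed of each of olive_soap, cream_soap below 0.03 m/s and horizontal distance between cream_soap and white_dish below 0.025 m and z of cream_soap in the frame of white_dish between 0.004 and 0.014 m and angle between the x axis of cream_soap and the x axis of white_dish, either way round below 0.5 rad), for 0.2 s.
3. both dishes are covered, the soaps inside (all of step 2 and horizontal distance between green_lid and green_dish below 0.015 m and z of green_lid in the frame of green_dish between 0.002 and 0.009 m and angle between each of green_lid, white_lid's own z axis and vertical below 0.05 rad and linear speed of each of green_lid, white_lid below 0.03 m/s and horizontal distance between white_lid and white_dish below 0.015 m and z of white_lid in the frame of white_dish between 0.002 and 0.009 m), for 0.2 s.
At the end, for the whole second after the job is handed in: Olive soap flat on the ribs of the green dish, cream soap on the white dish's (25 mm, 0.5 rad lengthwise); each dish covered by its own colour's lid, level (0.05 rad), on the floor inside the rim (bottom edge under 9 mm above the dish's underside, within 15 mm of centre); all at rest (all of step 3); the robot touches nothing.
It fails at once if the pumice stone is pushed away by more than 30 mm or tipped over (distance of pumice from where it was at the start of the episode above 0.03 m or angle between pumice's own z axis and vertical above 0.5 rad).
It fails at once if the brush is pushed away by more than 30 mm or tipped over (distance of brush from where it was at the start of the episode above 0.03 m or angle between brush's own z axis and vertical above 0.5 rad).
It fails at once if the bottle is pushed away by more than 30 mm or tipped over (distance of soap_bottle from where it was at the start of the episode above 0.03 m or angle between soap_bottle's own z axis and vertical above 0.5 rad).
It fails at once if the jug is pushed away by more than 30 mm or tipped over (distance of jug from where it was at the start of the episode above 0.03 m or angle between jug's own z axis and vertical above 0.5 rad).
It also fails if it takes over 128 s, if anything falls off the work surface, if the arm or the gripper's body presses on something with over 40 N, if the wrist force passes 120 N, or if a joint passes its speed limit or range.

## Working session

There is one attempt and no reset: what is moved stays moved. The work goes in short steps, each a Python script; the robot and the scene stay as the last script left them, time stands still between calls to the robot, and variables do not carry over. Pictures are saved under pics/ and viewed, at most 14 in all, crops included, and the job is handed in when it is done.

```bash
mkdir -p pics; cat > h.py <<'E'
from workcell import env
import numpy as np, cv2
from scipy.spatial.transform import Rotation as R
def shot(n,fn=None):
    f=env.grab_frame(n)
    if fn: cv2.imwrite('pics/'+fn,f["image"])
    return f
E
python3 - <<'E'
from h import *
for n in("top","scene"):
    f=shot(n,n+"0.png")
    print(n,{k:np.round(v,4) if not isinstance(v,str) else v for k,v in f.items() if k!="image"})
    for t in "olive_soap cream_soap green_dish white_dish green_lid white_lid pumice brush soap_bottle jug".split():
        print(t,[(np.round(d["xyz"],3).tolist(),round(d["score"],2)) for d in env.search_frame(f,t)])
print(env.read_state())
E
```

```text
top {'fx': np.float64(381.2004), 'fy': np.float64(381.2004), 'cx': np.float64(264.4961), 'cy': np.float64(186.47), 'position': array([0.3356, 0.1076, 1.3284]), 'orientation': array([  8.8645,  -0.3057, -89.0585]), 'shot': np.int64(1)}
olive_soap [([0.468, 0.146, 0.032], 0.9)]
cream_soap []
green_dish [([0.648, -0.112, 0.002], 0.67)]
white_dish [([0.64, 0.135, 0.004], 0.94)]
green_lid [([0.268, 0.304, 0.029], 0.87), ([0.467, 0.362, 0.046], 0.78), ([0.389, 0.622, 0.054], 0.69)]
white_lid [([0.506, -0.332, 0.045], 0.57)]
pumice [([0.436, 0.016, 0.03], 0.59)]
brush [([0.807, -0.012, 0.038], 0.84)]
soap_bottle [([0.669, 0.394, 0.103], 0.7)]
jug [([0.7, -0.421, 0.057], 0.84), ([0.468, 0.145, 0.033], 0.54)]
scene {'fx': np.float64(349.2756), 'fy': np.float64(349.2756), 'cx': np.float64(254.0252), 'cy': np.float64(191.5858), 'position': array([ 1.3226, -0.234 ,  0.7305]), 'orientation': array([51.5338,  1.0004, 66.8745]), 'shot': np.int64(2)}
olive_soap [([0.487, 0.14, 0.035], 0.58)]
cream_soap [([0.452, -0.172, 0.032], 0.89)]
green_dish [([0.644, -0.114, 0.006], 0.56)]
white_dish [([0.641, 
[... 414 characters left out ...]
65)]
{'clock': 1.1, 'joint_positions': array([ 8.62652887e+01,  2.20392180e+01,  4.50457383e-01,  2.06170541e-04,
       -6.84121308e+01, -1.48173673e+01]), 'qvel': array([0.04582889, 0.0485799 , 0.00746937, 0.01611227, 0.00314858,
       0.05582389]), 'joint_torque': array([-1.22522011e-03, -3.90475094e+01,  1.87620986e+01,  4.22446579e+00,
        1.55114435e-02, -2.09089808e-05]), 'position': array([0.19881601, 0.59248733, 0.22256172]), 'tool_rot': array([ 1.79999187e+02, -4.13301441e-04, -1.85520027e+01]), 'force': array([ 0.14292547,  0.24130934, -0.76347046]), 'wrist_torque': array([-2.79606306e-02,  2.57714180e-02, -9.43578263e-05]), 'finger_force': 0.0, 'opening': 1.0009736669034308}
```

View images.

```bash
python3 - <<'E'
import cv2
a=cv2.imread('pics/top0.png');cv2.imwrite('pics/top0b.png',cv2.resize(a,(800,600),interpolation=2))
E
```

```text
(no output)
```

View pics/top0b.png

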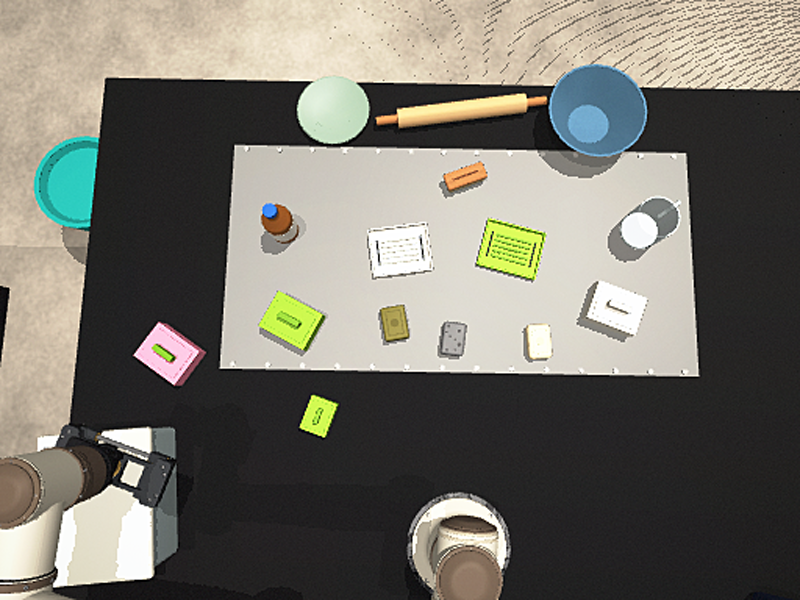

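View pics/scene0.png

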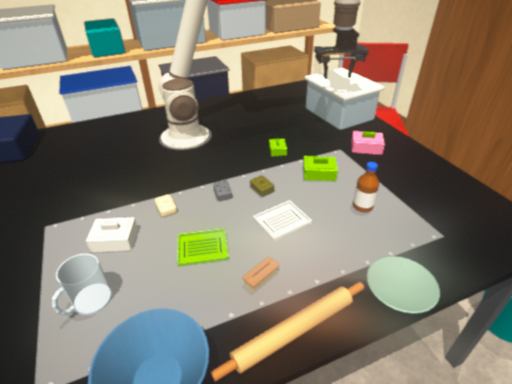

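Lime/pink lids in the enlarged top view: (170,352) is pink with a green grip, so it is ruled out. (318,416) is small and lime. (292,321) is the larger lime one and fits the description. Next I'll fit poses using the masks and make the confirming crop.

```bash
cat >> h.py <<'E'
from scipy.optimize import minimize
BOX={'olive_soap':[(.074,.054,0,.032)],'cream_soap':[(.076,.052,0,.030)],'pumice':[(.072,.05,0,.03)],
'green_dish':[(.136,.112,0,.014)],'green_lid':[(.112,.088,0,.046),(.05,.014,.046,.068)],'brush':[(.096,.04,0,.036)]}
BOX['white_dish']=BOX['green_dish'];BOX['white_lid']=BOX['green_lid']
S=4
def proj(f,P):
    M=R.from_euler('xyz',f["orientation"],degrees=True).as_matrix()
    c=(np.asarray(P)-f["position"])@M
    return np.c_[f["cx"]+f["fx"]*c[:,0]/-c[:,2], f["cy"]-f["fy"]*c[:,1]/-c[:,2]]
def render(f,t,p,z0=0):
    m=np.zeros((384*S,512*S),np.uint8); c,s=np.cos(p[2]),np.sin(p[2])
    for L,W,a,b in BOX[t]:
        v=np.array([(i*L/2,j*W/2,k+z0) for i in(-1,1) for j in(-1,1) for k in(a,b)])
        v[:,:2]=v[:,:2]@np.array([[c,s],[-s,c]])+p[:2]
        h=cv2.convexHull(((proj(f,v)+.5)*S*16-8).astype(np.float32)).round().astype(np.int32)
        cv2.fillConvexPoly(m,h,1,shift=4)
    return m
def fit(fm,t,xy,z0=0,yaws=np.radians(np.arange(0,180,30))):
    big=[(f,cv2.resize(m.astype(np.uint8),None,fx=S,fy=S,interpolation=0)) for f,m in fm]
    def cost(p):
        r=0
        for f,m in big:
            q=render(f,t,p,z0); r+=1-(q&m).sum()/max(1,(q|m).sum())
        return r/len(big)
    best=None
    for y in sorted(yaws,key=lambda y:cost([*xy,y]))[:2]:
        r=minimize(cost,[*xy,y],method='Nelder-Mead',options=dict(initial_simplex=np.array([[*xy,y]]*4)+np.vstack([np.zeros(3),np.diag([.012,.012,.25])]),xatol=2e-4,fatol=1e-4,maxiter=150))
        if best is None or r.fun<best.fun: best=r
    return best.x,best.fun
def mask(f,t,xyz):
    px=proj(f,[xyz])[0]; best=None
    for d in env.trace(f,t):
        n,l,st,ce=cv2.connectedComponentsWithStats(d["mask"].astype(np.uint8))
        if n<2: continue
        i=1+st[1:,4].argmax()
        e=np.hypot(*(ce[i]-px))
        if e<15 and (best is None or e<best[0]): best=(e,l==i)
    return None if best is None else best[1]
E
cat > m.py <<'E'
from h import *
X=dict(olive_soap=(.465,.146,.02),cream_soap=(.44,-.172,.02),green_dish=(.648,-.112,.005),white_dish=(.64,.135,.005),
 green_lid=(.467,.362,.03),white_lid=(.51,-.333,.03),pumice=(.436,.016,.02),brush=(.807,-.012,.02))
F=[shot("top"),shot("scene")]
cv2.imwrite('pics/crop.png',cv2.resize(F[0]["image"][180:290,70:230],(800,550),interpolation=2))
for t,x in X.items():
    fm=[(f,mask(f,t,x)) for f in F]
    out=[]
    for i in ([0],[1],[0,1]):
        g=[fm[k] for k in i if fm[k][1] is not None]
        if len(g)<len(i): continue
        p,c=fit(g,t,x[:2]); out.append((i,np.round(p[:2],4).tolist(),round(np.degrees(p[2]),1),round(c,3)))
    print(t,*out,sep='\n  ')
E
time python3 m.py
```

```text
olive_soap
  ([0], [0.4698, 0.146], np.float64(10.7), np.float64(0.148))
  ([1], [0.4702, 0.1446], np.float64(6.5), np.float64(0.079))
  ([0, 1], [0.4688, 0.1453], np.float64(7.8), np.float64(0.118))
cream_soap
  ([0], [0.4349, -0.1719], np.float64(2.4), np.float64(0.115))
  ([1], [0.4363, -0.1731], np.float64(0.0), np.float64(0.179))
  ([0, 1], [0.4347, -0.1727], np.float64(1.3), np.float64(0.151))
green_dish
  ([0], [0.6453, -0.1149], np.float64(75.4), np.float64(0.054))
  ([1], [0.6449, -0.1163], np.float64(76.4), np.float64(0.046))
  ([0, 1], [0.6454, -0.1155], np.float64(75.4), np.float64(0.051))
white_dish
  ([0], [0.6376, 0.1374], np.float64(98.4), np.float64(0.038))
  ([1], [0.6388, 0.1399], np.float64(99.6), np.float64(0.086))
  ([0, 1], [0.6379, 0.1376], np.float64(98.9), np.float64(0.064))
green_lid
  ([0], [0.471, 0.3705], np.float64(61.3), np.float64(0.099))
  ([1], [0.4719, 0.3681], np.float64(61.2), np.float64(0.053))
  ([0, 1], [0.4709, 0.368], np.float64(62.9), np.float64(0.078))
white_lid
  ([0], [0.5096, -0.3376], np.float64(70.0), np.float64(0.054))
pumice
  ([1], [0.4348, 0.0179], np.float64(-8.6), np.float64(0.186))
brush
  ([0], [0.809, -0.0102], np.float64(113.8), np.float64(0.228))
  ([1], [0.8036, -0.0046], np.float64(115.2), np.float64(0.197))
  ([0, 1], [0.8062, -0.008], np.float64(114.8), np.float64(0.219))
real	0m45.977s
user	0m24.638s
sys	0m17.606s
```

View pics/crop.png

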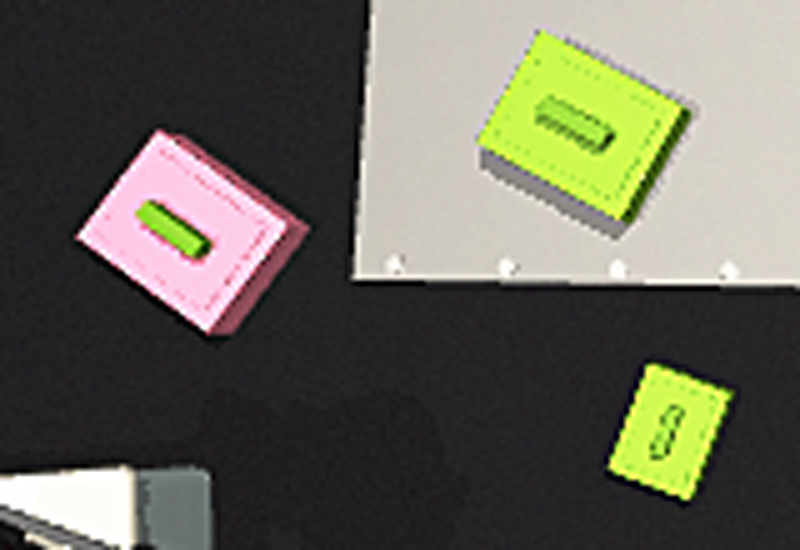

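The crop confirms it: the large lime lid at crop (585,130) has a lime roof and grip and is about 1.5 times the small one at (670,430). The pink one is at (190,230). Both views agree on the poses, so I'll start with the soaps.

```bash
cat >> h.py <<'E'
def best_yaw(a,b):
    """tool yaws (deg) for pick a / place b (poses x,y,yawdeg), mod 180, small joint-6 travel"""
    q0=np.array(env.read_state()["joint_positions"]); out=[]
    def k(p,y): return env.inverse_kinematics([p[0],p[1],.2],[180,0,y])
    for ya in(a[2]-180,a[2],a[2]+180):
        for yb in(b[2]-180,b[2],b[2]+180):
            qa,qb=k(a,ya),k(b,yb)
            if qa is None or qb is None: continue
            qa,qb=np.array(qa),np.array(qb)
            out.append((max(abs(qa-q0))+max(abs(qb-qa))+(abs(qb[5])>165)*500,ya,yb))
    return min(out)[1:]
def carry(a,b,zp,zq,force,op,rel,up=.2):
    ya,yb=best_yaw(a,b)
    env.gripper_to(op)
    env.goto([a[0],a[1],up],[180,0,ya])
    print("down hit",env.move_straight([a[0],a[1],zp],rate=.12,force_limit=10), env.read_state()["position"])
    env.gripper_to(0,force); s=env.read_state(); print("grip",s["opening"]*.087,s["finger_force"])
    env.move_straight([a[0],a[1],up],rate=.15)
    s=env.read_state(); print("held",s["opening"]*.087,s["finger_force"],s["force"])
    env.goto([b[0],b[1],up],[180,0,yb])
    env.move_straight([b[0],b[1],zq+.02],rate=.15)
    print("place hit",env.move_straight([b[0],b[1],zq],rate=.04,force_limit=4), env.read_state()["position"])
    env.gripper_to(rel); env.dwell(.2)
    env.move_straight([b[0],b[1],up],rate=.15)
    s=env.read_state(); print("t",s["clock"],s["joint_positions"].round(0))
GD=(.6452,-.1155,75.6); WD=(.638,.138,98.9)
E
python3 - <<'E'
from h import *
carry((.4693,.1453,7.8),GD,.005,.0135,20,1.0,.73)
f=[shot("top","a.png"),shot("scene")]
for t,x in(('olive_soap',(*GD[:2],.025)),):
    for g in f:
        m=mask(g,t,x)
        if m is not None: p,c=fit([(g,m)],t,x[:2],.009); print(p[:2],np.degrees(p[2]),c)
E
```

```text
down hit False [0.46968512 0.1455558  0.00555015]
grip 0.054671349634785836 19.661239396627934
held 0.05459380953555193 19.676956549265014 [-0.34622829 -0.0959194  -0.97576114]
place hit True [ 0.64471307 -0.11548354  0.01394968]
t 13.1 [  4.  26.   3.  -0. -68. -18.]
[ 0.64582396 -0.10268973] 49.98619290055884 0.7136288998357964
[ 0.64421848 -0.11457536] 76.94107119623428 0.11101092074942387
```

```bash
python3 - <<'E'
from h import *
carry((.4353,-.1725,1.5),WD,.005,.0135,20,1.0,.73)
b=(.509,-.337,.2); env.goto(b,[180,0,best_yaw((*b[:2],70),(*GD[:2],75.6))[0]])
fs=[shot("top","b.png"),shot("scene","b2.png")]
for t,x,z in(('olive_soap',(*GD[:2],.025),.009),('cream_soap',(*WD[:2],.025),.009),('pumice',(.4348,.0179,.02),0)):
  for g in fs:
    m=mask(g,t,x)
    if m is not None: p,c=fit([(g,m)],t,x[:2],z); print(t,p[:2],np.degrees(p[2]),c)
E
```

```text
down hit False [ 0.4357585  -0.17251475  0.00551417]
grip 0.052352693284896286 19.6720134727002
held 0.052713179157838595 19.687891789581045 [-0.80110371 -0.26902919 -1.88873206]
place hit True [0.63752394 0.1379031  0.01393694]
t 24.3083 [ 26.  26.   3.  -0. -67. -17.]
olive_soap [ 0.64404184 -0.11481604] 77.41831820982732 0.07345258825391798
olive_soap [ 0.64478161 -0.11593526] 80.65253309144772 0.13015206082432973
cream_soap [0.63553732 0.13982183] 104.23386516680569 0.2149770759042282
cream_soap [0.63653445 0.14107913] 115.85493314580208 0.25246572047149385
pumice [0.43908515 0.01664499] 172.93724110102164 0.09441268670477598
```

View pics/b.png

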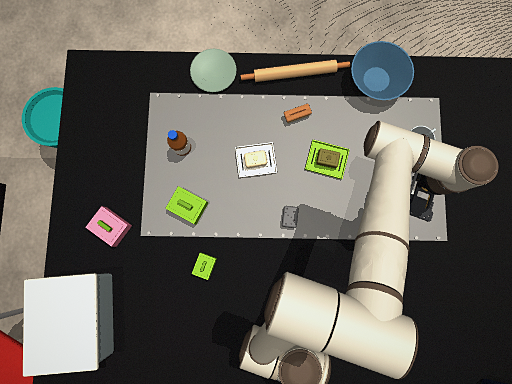

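View pics/b2.png

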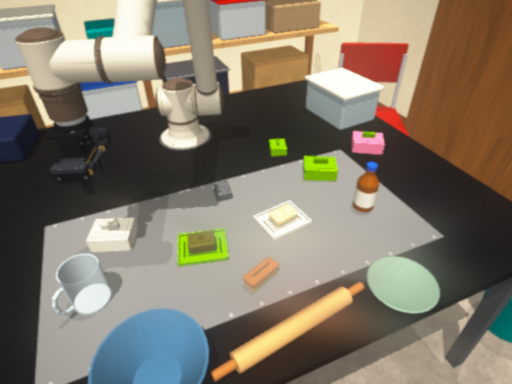

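Olive soap is centred in the green dish (328,158) and cream in the white dish (256,158). The pumice (290,217) is undisturbed. Next, the lids.

```bash
python3 - <<'E'
from h import *
carry((.5096,-.3376,70),WD,.0485,.0532,25,.6,.5)
b=(.471,.3685,62.); env.goto([*b[:2],.2],[180,0,best_yaw(b,GD)[0]])
fs=[shot("top","c.png"),shot("scene","c2.png")]
t,x='white_lid',(*WD[:2],.03)
for g in fs:
    m=mask(g,t,x)
    if m is not None: p,c=fit([(g,m)],t,x[:2],.005); print(t,p[:2],np.degrees(p[2]),c)
E
```

```text
down hit False [ 0.51021633 -0.33784439  0.04934455]
grip 0.014044947439822776 24.99853491783142
held 0.013942463409189558 24.99831587076187 [-0.70191647 -0.59548982 -1.16568376]
place hit True [0.63747497 0.13786405 0.05342077]
t 36.0333 [ 26.  26.   3.  -0. -67. -17.]
white_lid [0.6367283  0.13663627] 98.99763031817999 0.03779463560010832
```

View pics/c2.png

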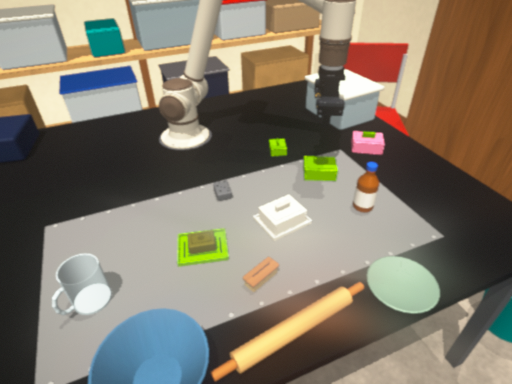

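The white lid sits inside the rim of its dish at (282,213), level and centred. Green lid next.

```bash
python3 - <<'E'
from h import *
carry((.471,.3685,62.),GD,.0485,.0532,25,.6,.5)
env.goto([.35,.45,.3],[180,0,0])
fs=[shot("top","d.png"),shot("scene","d2.png")]
for t,x in(('white_lid',(*WD[:2],.03)),('green_lid',(*GD[:2],.03))):
  for g in fs:
    m=mask(g,t,x)
    if m is not None: p,c=fit([(g,m)],t,x[:2],.005); print(t,p[:2],np.degrees(p[2]),c)
a=[cv2.resize(f["image"][r:r+100,c:c+130],(400,308),interpolation=2) for f,r,c in((fs[0],110,225),(fs[1],180,170))]
cv2.imwrite('pics/d3.png',np.hstack(a))
E
```

```text
down hit False [0.4713977  0.36896261 0.04931914]
grip 0.01391476058858554 24.966624677181244
held 0.013844375796298382 24.966516494750977 [-0.61173283 -0.20335048 -2.29480601]
place hit True [ 0.64466985 -0.11549209  0.05342319]
t 46.8917 [  4.  26.   3.  -0. -68. -18.]
white_lid [0.63809033 0.13719229] 97.44811725683718 0.04342449464922715
green_lid [ 0.64385138 -0.11361324] 75.49170553368548 0.04981901941428102
green_lid [ 0.64542866 -0.11349089] 74.7963865466832 0.035890422313398784
```

View pics/d3.png

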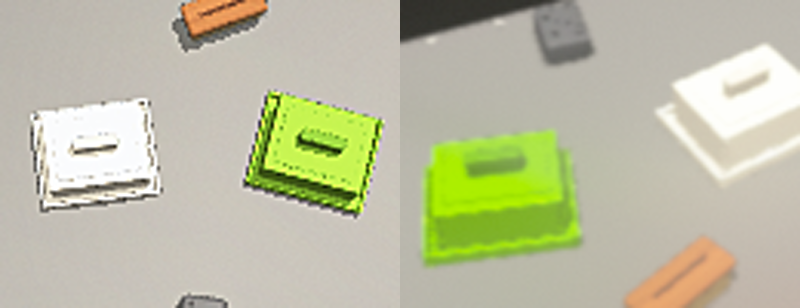

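View pics/d2.png

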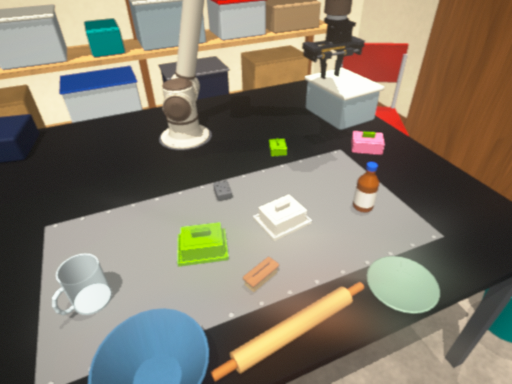

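Both lids sit level inside their rims, with the green at (203,243) and the white at (282,213). Everything else is where it was and the arm is clear, so I'm handing in.

```bash
python3 -c "
from h import *
print(env.close_job())"
```

```text
the job is handed in; nothing more can be done
None
```

The job is handed in: the olive soap is in the green dish and the cream soap in the white dish, each under the lid of its own colour, and the final pictures show both lids level and within about 2 mm of centre, though no verdict came back.

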